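# Slide the screwdriver case home into its corner stop

## Robot

A 7-joint arm with a two-finger parallel gripper is mounted at the origin on the work surface. World frame = base frame: x ahead of the robot, y to its left, z up, the work surface at z = 0. Lengths are in m, angles in rad, forces in N, time in s.
With the tool pointing down it reaches from about 0.4 to 0.85 m from the base axis. Payload 4.5 kg.
Tool frame: the origin (TCP) lies midway between the tips of the shut fingers; the grasp point (between the pads) lies manip.grip_point_offset behind it (manip.grip_point_offset is the distance from the TCP to the grasp point, in m); z points along the fingers, y is the line along which they close (so a half turn about z gives the same grasp; the last joint's range is limited). The gripper opens to 88 mm and grips with 3 to 60 N. Pads are 18 mm wide; open, the fingers measure 123 mm over their backs; the gripper's body (75 mm by 187 mm) begins 45 mm behind the grasp point.
Start: joints at [1.258, 0.689, -0.195, 1.565, 0.157, 0.902, -0.215], TCP at [0.212, -0.588, 0.208] pointing down, gripper open.
Joint ranges: [-3.01, 3.01], [-0.46, 2.08], [-1.47, 1.51], [0.13, 2.56], [-1, 4.14], [0.04, 2.09], [-2.66, 2.66]. Speed limits (rad/s): [2.57, 2.57, 3.14, 3.14, 3.14, 3.14, 3.14].

## Interface

Orientations are given as a rotation vector (axis times angle).
In Python, from workcell import manip, eoat, read_camera, job gives the robot as it stands. Calls block until the motion is done:
- manip.move_ptp(position, orientation): joint-space move of the TCP to a pose.
- manip.movel(position, rotation=None, vel=0.15, force_limit=None): straight line of the TCP; rotation=None keeps the orientation; vel is the mean speed in m/s. With force_limit (N) it stops when the force on the tool has changed by that much, and returns True; else False.
- manip.movej(angles): joint-space move.
- eoat.command_gripper(opening, newtons=None): opening from 0.0 (shut) to 1.0 (fully open); newtons is the grip in N (None keeps the last); returns when the fingers have stopped.
- manip.wait(seconds).
- manip.inverse_kinematics(position, orientation): joint angles nearest the present ones, or None.
- manip.get_state(): the state.
- read_camera(name): name is "scene" or "top" or "wrist"; returns a dict with "frame" (384x512x3 uint8, blue, green, red), "fx", "fy", "cx", "cy" (pixels), "k1" (the pictures are not rectified: a ray, as slopes to the right and down, at radius r is drawn at 1 + k1 r^2 times it, then the intrinsics apply), "origin" and "rotation" of the camera in the world. Camera axes: x right, y down, z forward; pixel columns grow to the right and rows downward; lengths in m; the calibration is good to about 2 mm. A picture is of the moment at which its call begins. There is no depth.
A pose or a line that the arm cannot do raises manip.Unreachable and nothing moves.
- job.sign_off(): hands the job in; it is judged then, once.
The state is a dict: "time_s": time; "q": joint angles; "dq": joint speeds; "effort": joint torques, N m; "position": TCP position; "orientation": TCP orientation; "contact_force": force on the tool from outside, world axes, zero at the start; "moment": the same for the moment, N m; "gripper_width": opening from 0.0 (shut) to 1.0 (fully open); "grip_force": force on a finger pad.
Only numpy, scipy, OpenCV 4.12 (cv2) and the standard library are available. Lean on these libraries where they do the work, as an engineer would, in place of code of your own. Each camera call takes 0.05 s, during which the arm holds its last target. There are 200 camera calls.

## Task

The screwdriver set case is in the way of the meter cupboard door. Push the grey case across the shelf until its long side lies flush against the long dark batten, and only then slide it along that batten until its end meets the short batten, so that it sits snugly in the corner, flush with both. Keep it flat on the shelf all the way, never lifting or tipping it, and leave everything else on the shelf where it is and the fuse box lid shut.

Things in the scene. Friction and masses are not known exactly. Their poses are not given: they have to be found in the camera images.
- case: Grey plastic screwdriver set case lying flat, screwdriver emblem on top: 100 (x) x 170 (y) x 36 mm, 0.3 to 0.65 kg, loose. Origin at the centre of its underside, y along its long side. Starts on the robot's side of the long batten, turned up to 0.35 rad from it, its +y end 50 mm or more short of the short batten. Too wide to grasp: push its flat upright sides.
- corner: Fixed L of two dark wood battens, 22 mm wide, 24 high. Origin at the inner corner at shelf level. Long batten: inner face x = 0, running 320 mm along -y. Short batten: inner face y = 0, running 100 mm along -x. The case belongs at x < 0, y < 0; home, its origin is at x = -50, y = -85 mm, axes parallel. Turned up to 0.25 rad from the world axes.
- fuse_cover: Bystander: cream plastic fuse box cover with hinged lid, 140 (x) x 200 (y) x 65 mm plus an 8 mm lid and a knob, about 115 mm high in all; fixed, at the left of the shelf. Origin at the centre of its underside.
- fuse_lid (a joint): Hinge of the fuse box cover's lid, rad: 0 shut, growing as it opens. It starts shut and stays shut.
- torch: Bystander: red plastic torch lying along its x axis, 160 long, 48 x 48 mm at its square bumpers. Origin under its centre; loose.
- level: Bystander: stainless steel spirit level on its edge, 22 (x) x 230 (y) x 50 mm, behind the long batten. Origin under its centre; loose.
- dish: Bystander: white ceramic tealight dish, 64 mm across, 26 mm high. Origin under its centre; loose.
- tape: Bystander: roll of blue tape lying flat, 66 mm across, 19 mm high. Origin under its centre; loose.
- jar: Bystander: clear jar with yellow cap, 56 mm across, 60 mm high. Origin under its centre; loose.
- driver: Bystander: orange-handled screwdriver lying along its x axis, 180 mm long. Loose, at the right near the robot.
Things that resemble listed ones, but are neither listed nor needed, are in the scene too. Several things have the shape of the case; the one meant has the colours described above.

How it is judged:
On the way:
1. the case lies flush against the long batten (within 5 mm and 0.04 rad) while its end is still 15 mm or more short of the short batten (x of case in the frame of corner above -0.055 m and angle between the x axis of case and the x axis of corner, either way round below 0.04 rad and y of case in the frame of corner below -0.1 m), for 0.2 s.
At the end, for the whole second after the job is handed in: The case lies flat and still in the corner: its long side within 5 mm of the long batten and parallel to it within 0.04 rad, its end within 5 mm of the short batten; every other thing within 15 mm of where it stood and the fuse box lid shut (x of case in the frame of corner between -0.055 and -0.045 m and angle between the x axis of case and the x axis of corner, either way round below 0.04 rad and y of case in the frame of corner between -0.09 and -0.08 m and height (world z) of case below 0.004 m and angle between case's own z axis and vertical below 0.04 rad and linear speed of case below 0.01 m/s and value of joint fuse_lid below 0.05 rad and distance of each of torch, level, dish, tape, jar, driver from where it was at the start of the episode below 0.015 m); the robot touches nothing.
It fails at once if the case is lifted more than 8 mm or tipped more than 0.12 rad (height (world z) of case above 0.008 m or angle between case's own z axis and vertical above 0.12 rad).
It fails at once if the fuse box lid is opened (value of joint fuse_lid above 0.1 rad).
It fails at once if a bystander (torch, level, dish, tape, jar or screwdriver) is moved more than 15 mm (distance of any of torch, level, dish, tape, jar, driver from where it was at the start of the episode above 0.015 m).
It also fails if it takes over 45 s, if anything falls off the work surface, if the arm or the gripper's body presses on something with over 40 N, if the wrist force passes 120 N, or if a joint passes its speed limit or range.

## Working session

There is one attempt and no reset: what is moved stays moved. The work goes in short steps, each a Python script; the robot and the scene stay as the last script left them, time stands still between calls to the robot, and variables do not carry over. Pictures are saved under pics/ and viewed, at most 10 in all, crops included, and the job is handed in when it is done.

```bash
mkdir -p pics; ls
cat > h.py <<'E'
import numpy as np, cv2
from workcell import manip, eoat, read_camera, job
def ray(c,uv):
    uv=np.atleast_2d(np.float64(uv)); K=np.array([[c['fx'],0,c['cx']],[0,c['fy'],c['cy']],[0,0,1.]])
    d=(uv-[c['cx'],c['cy']])/[c['fx'],c['fy']]; s=d.copy()
    for _ in range(20): s=d/(1+c['k1']*(s**2).sum(1,keepdims=True))
    return np.c_[s,np.ones(len(s))]@np.array(c['rotation']).T
def onplane(c,uv,z):
    r=ray(c,uv); o=np.array(c['origin']); return (o+r*((z-o[2])/r[:,2:]))[:,:2]
E
python3 - <<'E'
from h import *
for n in ("top","scene"):
    c=read_camera(n); cv2.imwrite(f"pics/{n}0.png",c['frame']); print(n,{k:np.round(v,4).tolist() for k,v in c.items() if k!='frame'})
s=manip.get_state(); print(s['time_s'],s['orientation'],manip.grip_point_offset)
E
```

```text
pics
top {'fx': 370.6666, 'fy': 370.6666, 'cx': 257.4485, 'cy': 192.7694, 'k1': 0.0317, 'origin': [0.4482, 0.0117, 1.3588], 'rotation': [-2.1775, 2.1904, -0.0602]}
scene {'fx': 353.4646, 'fy': 353.4646, 'cx': 250.1001, 'cy': 185.532, 'k1': 0.0328, 'origin': [1.4068, -0.3261, 0.866], 'rotation': [-1.9278, -1.3484, 0.5969]}
0.1 [-3.09288049e+00 -5.41802995e-01  6.17182838e-04] 0.0187
```

View pics/top0.png

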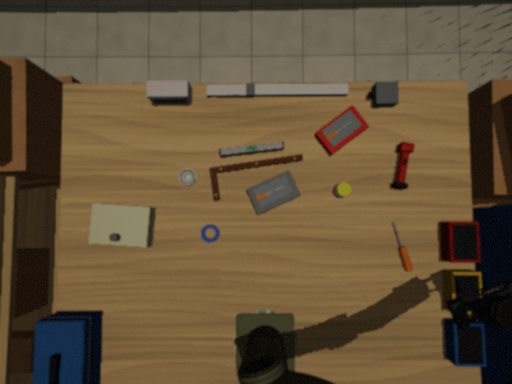

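View pics/scene0.png

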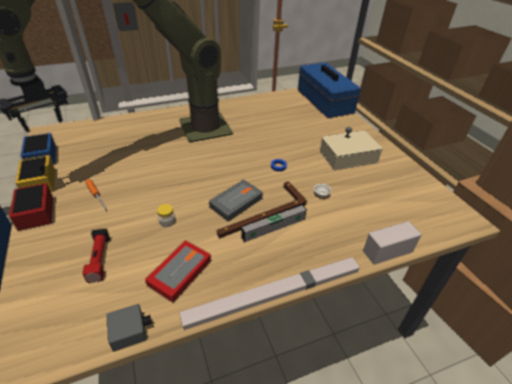

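```bash
sed -i "s/@np.array(c\['rotation'\]).T/@cv2.Rodrigues(np.array(c['rotation']))[0].T/" h.py
python3 - <<'E'
from h import *
c=read_camera("top"); f=c['frame']; hsv=cv2.cvtColor(f,cv2.COLOR_BGR2HSV)
for p in [(250,163),(285,160),(215,185),(262,190),(290,200),(240,215),(330,210),(251,149)]: print(p,f[p[1],p[0]],hsv[p[1],p[0]])
big=cv2.resize(f[95:245,160:360],None,fx=4,fy=4,interpolation=cv2.INTER_CUBIC); cv2.imwrite("pics/crop.png",cv2.convertScaleAbs(big,alpha=1.8))
E
```

```text
(250, 163) [20 34 61] [ 10 171  61]
(285, 160) [18 33 61] [ 10 180  61]
(215, 185) [17 32 59] [ 11 182  59]
(262, 190) [82 89 86] [43 20 89]
(290, 200) [52 72 90] [ 16 108  90]
(240, 215) [ 66 105 133] [ 17 128 133]
(330, 210) [ 67 108 135] [ 18 128 135]
(251, 149) [65 91 66] [59 73 91]
```

View pics/crop.png

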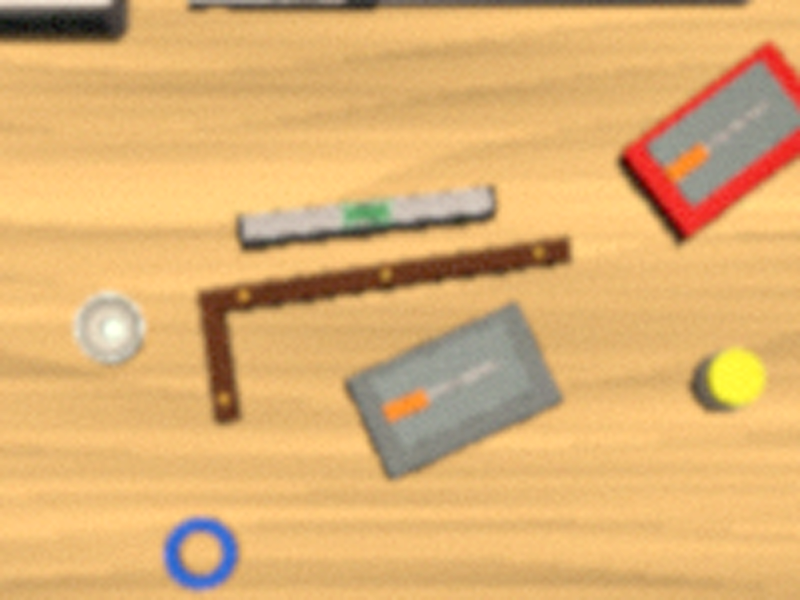

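The lookalikes are the plain grey case at top (273,192) and a red-rimmed one at (342,130). The description says a grey case, so I'm taking the plain grey one, and the crop confirms this with an orange screwdriver emblem at crop (405,405). The L's inner corner is near full-image (216,171).

```bash
cat >> h.py <<'E'
X0,Y0=165,125
def locate(c=None,z=0.036):
    """corner (origin, angle of its x axis) and case (origin, angle of its x axis) from the top camera"""
    c=c or read_camera("top"); sub=cv2.resize(c['frame'][Y0:235,X0:335],None,fx=4,fy=4,interpolation=cv2.INTER_CUBIC)
    h=cv2.cvtColor(cv2.GaussianBlur(sub,(5,5),0),cv2.COLOR_BGR2HSV)
    full=lambda p:(np.float64(p).reshape(-1,2)+.5)/4-.5+[X0,Y0]
    def biggest(m):
        m=cv2.morphologyEx(m,cv2.MORPH_CLOSE,np.ones((9,9))); cs,_=cv2.findContours(m,cv2.RETR_EXTERNAL,cv2.CHAIN_APPROX_NONE)
        k=max(cs,key=cv2.contourArea); o=np.zeros_like(m); cv2.drawContours(o,[k],-1,255,-1); return k,o
    _,bm=biggest(cv2.inRange(h,(0,140,0),(15,255,85)))
    ys,xs=np.nonzero(bm); P=onplane(c,full(np.c_[xs,ys]),.024)
    yl=P[:,1].max()
    L=P[(P[:,1]<yl-.06)]; vx,vy,x0,y0=cv2.fitLine(np.float32(L),cv2.DIST_HUBER,0,.001,.001).ravel()
    d=np.array([vx,vy])*np.sign(vy); n=np.array([d[1],-d[0]])   # d = corner +y, n = corner +x
    s=(P-[x0,y0])@n; S=P[s<-.03]; e=np.median((S-[x0,y0])@d)
    O=np.array([x0,y0])+d*(e-.011)-n*.011
    k,cm=biggest(cv2.inRange(h,(0,0,55),(179,70,150)) & cv2.bitwise_not(cv2.inRange(onp(c,bm.shape,O,n),0.005,9.)) )
    W=onplane(c,full(k),z); (cx,cy),(w,hh),a=cv2.minAreaRect(np.float32(W*1000))
    b=cv2.boxPoints(((cx,cy),(w,hh),a))/1000; e1,e2=b[1]-b[0],b[2]-b[1]
    l=e1 if np.hypot(*e1)>np.hypot(*e2) else e2; l=l*np.sign(l@d)
    ca=np.arctan2(-l[0],l[1])
    return O,np.arctan2(n[1],n[0]),np.array([cx,cy])/1000,ca,sorted((w,hh))
def onp(c,shape,O,n):
    g=np.mgrid[0:shape[0],0:shape[1]]; uv=(np.c_[g[1].ravel(),g[0].ravel()]+.5)/4-.5+[X0,Y0]
    return ((onplane(c,uv,.024)-O)@n).reshape(shape)
def rel(O,a,p): return np.array([[np.cos(a),np.sin(a)],[-np.sin(a),np.cos(a)]])@(np.asarray(p)-O)
def wor(O,a,p): return O+np.array([[np.cos(a),-np.sin(a)],[np.sin(a),np.cos(a)]])@np.asarray(p)
def down(yaw):
    "tool pointing down, its y axis at world angle yaw"
    y=np.array([np.cos(yaw),np.sin(yaw),0]); z=np.array([0,0,-1.]); return cv2.Rodrigues(np.c_[np.cross(y,z),y,z])[0].ravel()
E
python3 - <<'E'
from h import *
O,a,p,ca,wh=locate(); print(O,a,p,ca,wh,"rel",rel(O,a,p),ca-a)
c=read_camera("top"); print("jar",onplane(c,(343,190),.06),"tape",onplane(c,(210,233),.019), "driver",onplane(c,(395,225),.01))
s=manip.get_state()
for q,yaw in ((rel(O,a,p)+[-.13,0],a+np.pi/2),(rel(O,a,p)+[-.13,0],a-np.pi/2),(np.array([-.05,-.35]),a),(np.array([-.05,-.35]),a+np.pi)):
    w=wor(O,a,q); print(w,yaw,manip.inverse_kinematics([*w,.015],down(yaw)))
E
```

```text
[0.60841259 0.17473877] 0.1398917 [ 0.5356358  -0.03163753] 0.42560774 [97.54112243652344, 168.0548095703125] rel [-0.10084209 -0.19421253] 0.28571606
jar [[ 0.5402459  -0.27553399]] tape [[0.39105655 0.19582238]] driver [[ 0.41639141 -0.46975188]]
[ 0.40690576 -0.04976419] 1.7106881 [ 0.67865013  1.19336089 -1.25692004  2.3044231   1.47882017  1.0928661
  0.1677633 ]
[ 0.40690576 -0.04976419] -1.4309046 [-2.36641166e-03  8.56477775e-01  2.16432840e-02  2.33842561e+00
  3.43997755e+00  5.56490380e-02  1.42455159e+00]
[ 0.60770359 -0.17881391] 0.1398917 [ 0.38674588  0.97143848 -0.32044453  1.65474146  0.48260306  0.59489807
 -0.067838  ]
[ 0.60770359 -0.17881391] 3.2814844 [ 0.03277485  0.99220626  0.34003133  1.67536343 -0.54415223  0.56969699
 -2.30659159]
```

Run:
```python
from h import *
O,a,p,ca,wh=locate(); np.save("corner.npy",[*O,a])
r=rel(O,a,p); R=down(a+np.pi/2); y=r[1]
P=lambda x,z,y=y:[*wor(O,a,[x,y]),z]
eoat.command_gripper(1.0)
manip.move_ptp(P(-.2,.16),R); manip.movel(P(-.2,.012),vel=.15)
print(manip.movel(P(-.125,.012),vel=.05,force_limit=20), rel(O,a,manip.get_state()['position'][:2]))
print(manip.movel(P(-.10,.012),vel=.03,force_limit=15))
s=manip.get_state(); print(rel(O,a,s['position'][:2]),s['contact_force'],s['time_s'])
c=read_camera("wrist"); cv2.imwrite("pics/w1.png",c['frame'])
```

```text
False [-0.12536558 -0.19393718]
False
[-0.10026346 -0.19394177] [-0.11630559  0.00659012 -0.50628617] 6.4
```

View pics/w1.png

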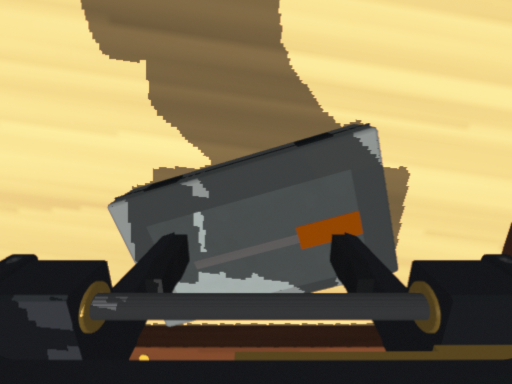

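The picture shows the case (110-395, 125-325) still turned about as before. The fingers (180,250 and 345,250) appear drawn over it and the batten is at the bottom, so I need to check the tool's height and where the case is now.

Run:
```python
from h import *
s=manip.get_state(); print(s['position'],s['gripper_width'],cv2.Rodrigues(s['orientation'])[0].round(2).tolist())
c=read_camera("top"); cv2.imwrite("pics/t1.png",cv2.resize(c['frame'][95:245,160:360],None,fx=3,fy=3))
c=read_camera("scene"); cv2.imwrite("pics/s1.png",cv2.resize(c['frame'][120:300,130:370],None,fx=3,fy=3))
```

```text
[ 0.53622099 -0.0315075   0.01195872] 1.0021847160754311 [[-0.99, -0.14, -0.0], [-0.14, 0.99, -0.0], [0.0, -0.0, -1.0]]
```

View pics/s1.png

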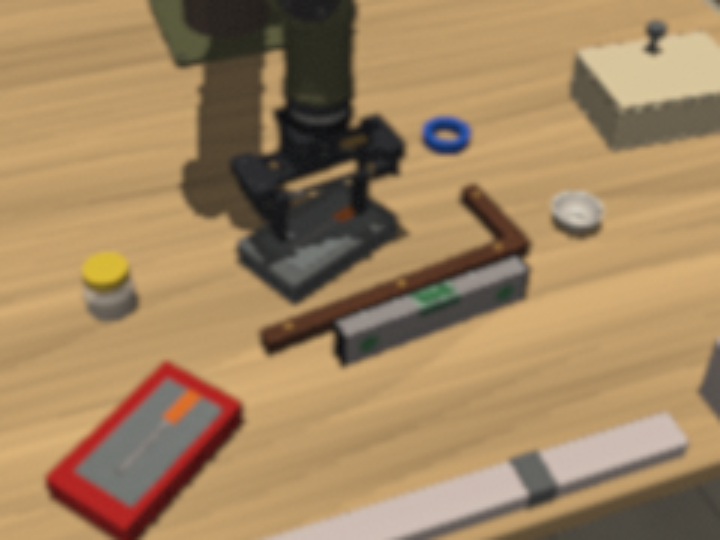

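```bash
cat >> h.py <<'E'
def proj(c,X):
    R=cv2.Rodrigues(np.array(c['rotation']))[0]; v=(np.atleast_2d(X)-c['origin'])@R; s=v[:,:2]/v[:,2:]
    s=s*(1+c['k1']*(s**2).sum(1,keepdims=True)); return s*[c['fx'],c['fy']]+[c['cx'],c['cy']]
E
python3 - <<'E'
from h import *
st=manip.get_state(); R=cv2.Rodrigues(st['orientation'])[0]; p=st['position']
pts=[p+R[:,1]*.053*s+[0,0,h] for h in (0,.03) for s in (-1,1)]
ims=[]
for n in("scene","wrist"):
    c=read_camera(n); f=c['frame'].copy(); uv=proj(c,pts); print(n,uv.round().tolist(),np.round(c['origin'],3))
    x0,y0=(200,150) if n=="scene" else (80,110)
    w=96 if n=="scene" else 384
    f=cv2.resize(f[y0:y0+w*3//4-8,x0:x0+w],(400,280) ,interpolation=cv2.INTER_CUBIC)
    for q,k in zip(uv,((0,0,255),(0,0,255),(0,255,0),(0,255,0))):
        cv2.circle(f,tuple(int(v) for v in (q-[x0,y0])*[400/w,280/(w*3//4-8)]),3,k,-1)
    ims.append(cv2.convertScaleAbs(f,alpha=1.6))
cv2.imwrite("pics/ov.png",np.hstack(ims)); print(st['contact_force'],st['grip_force'])
E
```

```text
scene [[223.0, 205.0], [249.0, 196.0], [222.0, 199.0], [250.0, 189.0]] [ 1.407 -0.326  0.866]
wrist [[186.0, 226.0], [331.0, 226.0], [173.0, 246.0], [344.0, 246.0]] [ 0.456 -0.042  0.189]
[-0.4383973  -0.11128219  1.07439735] 0.0
```

View pics/ov.png

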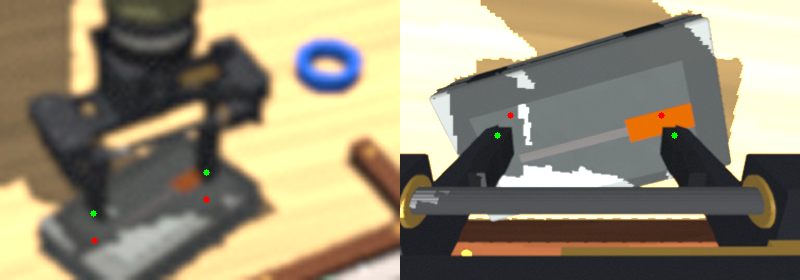

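The overlay shows the true finger tips at the green dots, about 0.03 m above the TCP height. Opening the fingers retracts their tips, so they passed just over the case without touching it. I'll back off, part-open the gripper and find the shelf by touch before pushing.

Run:
```python
from h import *
*O,a=np.load("corner.npy"); O=np.array(O); y=-.194
P=lambda x,z,y=y:[*wor(O,a,[x,y]),z]
manip.movel(P(-.1,.08),vel=.2); manip.movel(P(-.2,.08),vel=.25)
O2,a2,p,ca,wh=locate(); print(rel(O,a,p),ca-a,a2-a)
eoat.command_gripper(.6)
manip.movel(P(-.2,.015),vel=.15)
t=manip.movel(P(-.2,-.03),vel=.03,force_limit=4); zt=manip.get_state()['position'][2]; print(t,zt)
manip.movel(P(-.2,zt+.008),vel=.05); print(manip.get_state()['time_s'])
np.save("zt.npy",zt)
```

```text
[-0.10198418 -0.1928942 ] 0.28136952221393585 -0.0009418576955795288
False -0.029864011877002196
10.9667
```

Run:
```python
from h import *
st=manip.get_state(); R=cv2.Rodrigues(st['orientation'])[0]; p=st['position']; print(p,st['contact_force'],st['gripper_width'])
pts=[p+R[:,1]*.035*s+[0,0,h] for h in (0,.02,.04) for s in (-1,1)]
ims=[]
for n in("scene","wrist"):
    c=read_camera(n); f=c['frame'].copy(); uv=proj(c,pts)
    if n=="scene": x0,y0=uv.mean(0).astype(int)-[48,32]; w=96
    else: x0,y0,w=80,60,384
    h=w*3//4-8
    f=cv2.resize(f[y0:y0+h,x0:x0+w],(400,300) ,interpolation=cv2.INTER_CUBIC)
    f=cv2.convertScaleAbs(f,alpha=2)
    for q,k in zip(uv,((0,0,255),(0,0,255),(0,255,0),(0,255,0),(255,0,0),(255,0,0))):
        cv2.circle(f,tuple(int(v) for v in (q-[x0,y0])*[400/w,300/h]),3,k,-1)
    ims.append(f)
cv2.imwrite("pics/ov2.png",np.hstack(ims))
```

```text
[ 0.43775583 -0.04545482 -0.02160518] [ 0.71160581 -0.35649185 -0.49875173] 0.6024958861217434
```

View pics/ov2.png

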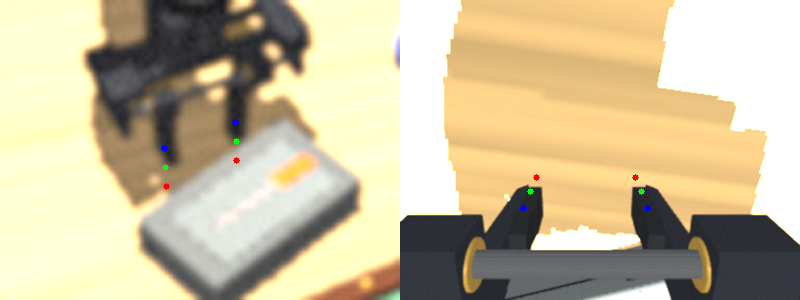

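Again the finger tips sit well above the nominal TCP (about +0.03), though no contact was felt. I'll probe further down with a light force limit.

Run:
```python
from h import *
st=manip.get_state(); p=np.array(st['position'])
t=manip.movel([p[0],p[1],-.06],vel=.03,force_limit=4); s=manip.get_state(); z=s['position'][2]; print(t,z,s['contact_force'],s['time_s'])
manip.movel([p[0],p[1],z+.008],vel=.05); np.save("zt.npy",z)
```

```text
True -0.03066169118618786 [-0.02475201 -0.48378397  6.70369895] 11.6083
```

Run:
```python
from h import *
*O,a=np.load("corner.npy"); O=np.array(O); z=float(np.load("zt.npy"))+.009; y=-.188
P=lambda x,z,y=y:[*wor(O,a,[x,y]),z]
manip.movel(P(-.195,z),vel=.1)
print(manip.movel(P(-.125,z),vel=.05,force_limit=20), rel(O,a,manip.get_state()['position'][:2]))
print(manip.movel(P(-.095,z),vel=.03,force_limit=14))
s=manip.get_state(); print(rel(O,a,s['position'][:2]),s['contact_force'],s['time_s'])
manip.wait(.3)
c=read_camera("wrist"); cv2.imwrite("pics/w3.png",c['frame'])
```

```text
False [-0.12533473 -0.18833799]
True
[-0.1102948  -0.18826597] [ 0.16061236 -0.66647288  0.05704266] 14.3667
```

View pics/w3.png

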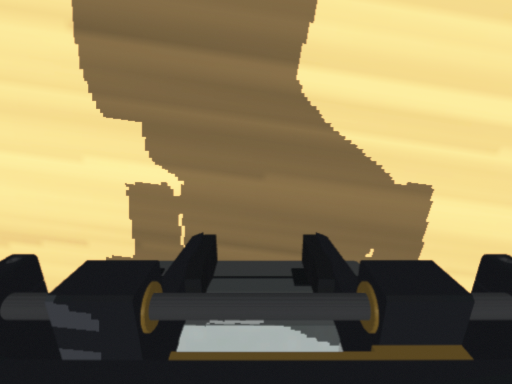

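The case's robot-side face is parallel to the finger line, and the push stopped on force at x = -0.110, which matches flush. I'll back off, measure, then set up the end push with the fingers shut.

Run:
```python
from h import *
*O,a=np.load("corner.npy"); O=np.array(O); z=float(np.load("zt.npy"))+.009; y=-.188
P=lambda x,z,y=y:[*wor(O,a,[x,y]),z]
manip.movel(P(-.125,z),vel=.1); manip.movel(P(-.15,.08),vel=.25);manip.movel(P(-.2,.08),vel=.25)
O2,a2,p,ca,wh=locate(); r=rel(O,a,p); print(r,ca-a,a2-a,rel(O,a,O2),wh)
c=read_camera("top"); print("jar",rel(O,a,onplane(c,(343,190),.06)[0]))
ye=r[1]-.085-.009
eoat.command_gripper(0.)
for yaw in (a,a+np.pi/2): print(manip.inverse_kinematics(P(-.05,z,ye-.03),down(yaw)),manip.inverse_kinematics(P(-.05,z,-.17),down(yaw)))
print(manip.get_state()['time_s'],manip.get_state()['q'])
```

```text
[-0.04825789 -0.20739808] 0.003858312964439392 0.008965492248535156 [-0.00062774 -0.00020467] [101.67086029052734, 168.76898193359375]
jar [-0.13014192 -0.43615927]
[ 0.37289237  1.02625832 -0.34280176  1.67959105  0.59207237  0.54121635
 -0.19369754] [ 0.08249952  0.98869843 -0.27920837  1.81907345  0.60123316  0.41913601
 -0.49442361]
[ 0.53134071  1.08995278 -0.65275929  1.67037147  0.94373058  0.72752899
  1.10089245] [ 0.26042864  1.04780871 -0.60402492  1.80916455  0.99848892  0.6252596
  0.73906243]
16.8667 [ 0.3667641   0.77015664 -0.62465777  2.20126946  1.01157785  0.5042143
  0.64433178]
```

Run:
```python
from h import *
*O,a=np.load("corner.npy"); O=np.array(O)
P=lambda x,z,y:[*wor(O,a,[x,y]),z]
eoat.command_gripper(.3)
manip.movel(P(-.15,.13,-.2),vel=.3); manip.move_ptp(P(-.05,.13,-.335),down(a))
manip.movel(P(-.05,.03,-.335),vel=.2)
t=manip.movel(P(-.05,-.06,-.335),vel=.04,force_limit=4); z=manip.get_state()['position'][2]; print(t,z)
z+=.009; manip.movel(P(-.05,z,-.335),vel=.05)
print(manip.movel(P(-.05,z,-.20),vel=.06,force_limit=20),rel(O,a,manip.get_state()['position'][:2]))
print(manip.movel(P(-.05,z,-.165),vel=.03,force_limit=14),rel(O,a,manip.get_state()['position'][:2]))
manip.wait(.2); s=manip.get_state(); print(rel(O,a,s['position'][:2]),s['contact_force'],s['time_s'])
manip.movel(P(-.05,z,-.19),vel=.1); manip.movel(P(-.05,.1,-.22),vel=.25)
manip.move_ptp(P(-.2,.1,-.2),down(a+np.pi/2))
O2,a2,p,ca,wh=locate(); print(rel(O,a,p),ca-a,rel(O2,a2,p),ca-a2,wh,manip.get_state()['time_s'])
c=read_camera("top"); big=cv2.resize(c['frame'][125:235,180:320],None,fx=5,fy=5,interpolation=cv2.INTER_CUBIC); cv2.imwrite("pics/t4.png",cv2.convertScaleAbs(big,alpha=1.8))
np.save("zt.npy",z-.009)
```

```text
True -0.030590260762961972
False [-0.05006203 -0.20027118]
True [-0.05041747 -0.17972699]
[-0.05115147 -0.18071959] [-0.49256468  0.09933275  0.74513335] 24.55
[-0.0485181  -0.08306449] 0.0013225376605987549 [-0.05091482 -0.08478445] 0.020697854 [101.43617248535156, 168.60336303710938] 26.425
```

View pics/t4.png

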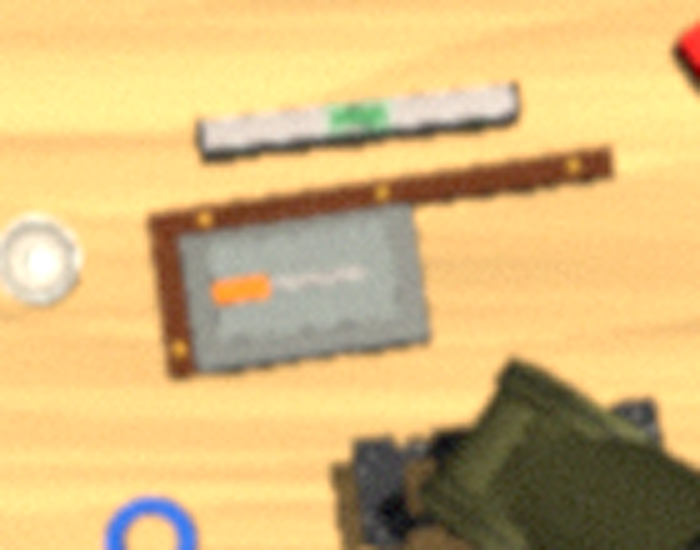

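The picture shows the case in the corner with no visible gap at the long batten (180-410, 205-235) or the short batten (180-195, 235-370). The measured pose is about (-50, -84) mm, parallel, and the bystanders in view are unmoved. The arm is clear, so I'm handing in.

```bash
python3 -c "
from h import *
print(job.sign_off())"
```

```text
the job is handed in; nothing more can be done
None
```

I pushed the grey case flush against the long batten, then slid it along until its end met the short batten, and handed the job in at about 26 s; the last camera check put it within about 2 mm of home, but no verdict came back.

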